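# Push a sash rail home against the hidden length stop

### The arm

A 6-joint arm with a two-finger parallel gripper is mounted at the origin on the work surface. World frame = base frame: x ahead of the robot, y to its left, z up, the work surface at z = 0. Lengths are in m, angles in rad, forces in N, time in s.
With the tool pointing down it reaches from about 0.3 to 0.775 m from the base axis. Payload 14.6 kg.
Tool frame: the origin (TCP) lies at the very end of the fingers, on their centre line; the grasp point (between the pads) lies 19 mm behind it (ctrl.hold_point_z is the distance from the TCP to the grasp point, in m); x points along the fingers, y is the direction in which the jaws open and shut, and the axes are right-handed (so a half turn about x gives the same grasp; the last joint's range is limited). The gripper opens to 94 mm and grips with 3 to 60 N. Pads are 16 mm wide; open, the fingers measure 119 mm over their backs; the gripper's body (75 mm by 177 mm) begins 78 mm behind the grasp point.
Start: joints at [-1.167, 0.3, 1.521, -0, 1.321, -0.067], TCP at [0.249, -0.49, 0.205] pointing down, gripper open.
Joint ranges: [-3.03, 3.03], [-0.79, 2.21], [0.23, 2.52], [-1.04, 4.18], [0, 3.07], [-2.55, 2.55]. Speed limits (rad/s): [2.22, 2.22, 2.57, 3.14, 3.14, 3.14].

### API

Orientations are given as [roll, pitch, yaw] about the fixed x, y, z axes, in that order (R = Rz(yaw) Ry(pitch) Rx(roll)).
In Python, from station import get_obs, camera, ticket, ctrl gives the robot as it stands.
- The arm moves only by the tool step_arm, never from a script. Its argument "motion" is a list that holds one entry, the list of rows, each a list of 6 numbers: the shift along the tool's x, y, z in m, then the turn, a rotation vector about the tool's x, y, z in degrees. A call has 1 to 12 rows; each row shifts and turns the commanded pose from where the row before left it, along the tool's axes as they then stand; what a row does not reach is not made up. A row lasts 1/8 s, in which the tool goes at most 62.5 mm and 10.7 degrees, less where a joint would pass 70% of its speed; a pose out of reach is approached as far as the arm can. A call is refused whole if a number of a shift passes 0.0625 or a number of a turn 10.7, either way. A call with a gripper value outside its range is refused whole. "fingers" is the finger opening in m, from 0 to 0.094, set as the call begins (left out, the last holds). The fingers move at their own pace and stop on an object; "squeeze" is the grip in N (left out, the last holds). Time passes only in rows, so rows that do not move let the fingers close. It gives the time, the measured TCP pose, the force and the opening at its end, in the units of the state.
- get_obs(): the state, without advancing time (a new reading comes with each control period).
- camera(name): name is "scene" or "side" or "wrist"; returns a dict with "pixels" (480x640x3 uint8, red, green, blue), "fx", "fy", "cx", "cy" (pixels), "k1" (the pictures are not rectified: a ray, as slopes to the right and down, at radius r is drawn at 1 + k1 r^2 times it, then the intrinsics apply), "extrinsics" (4x4, takes a point from world to camera coordinates); the wrist camera has in their place "T_tool_cam" (4x4, takes a point from camera to tool coordinates, whose origin is the TCP and whose axes are the tool frame's). Camera axes: x right, y up, looking along -z (the intrinsics and any distortion apply to the point x, -y, -z); pixel columns grow to the right and rows downward; lengths in m; the calibration is good to about 2 mm. A picture is of the moment at which its call begins: read the wrist's pose just before it. There is no depth.
- ticket.hand_in(): hands the job in, once; it reports no verdict.
The state is a dict: "time_s": time; "qpos": joint angles; "joint_vel": joint speeds; "tau": joint torques, N m; "ee_pos": TCP position; "eef_rot": TCP orientation; "force": force on the tool from outside, world axes, zero at the start; "moment": the same for the moment, N m; "grip_width": finger opening in m.
Only numpy, scipy, OpenCV 4.12 (cv2) and the standard library are available. Lean on these libraries where they do the work, as an engineer would, in place of code of your own. Each camera call takes 0.05 s, during which the arm holds its last target.

### The job

Take the wooden sash rail out of its cradle and lay it flat in the open channel of the dowel-drilling station, in front of the grey hood. Then, with a fresh hold nearer its tail (the middle will not fit past the hood), slide it in until you feel it come up firm against the length stop hidden inside, without ramming it, and let go so that it stays there lying flat, fully home against the stop. Leave the other things on the bench where they are.

Things in the scene. Friction and masses are not known exactly. Their poses are not given: they have to be found in the camera images.
- rail_center (a point): Wooden sash rail, 200 long (x) x 38 wide (y) x 32 high (z), 0.18 to 0.28 kg; the last 12 at each end is a tenon (34 wide, 12 thick, mid-height), the 176 between is full section. Both ends alike; either may lead. Point: its centre, 16 above its underside. It starts lying in the cradle, centre 26 above the table, within 5 of the cradle's middle.
- cradle: Low wooden cradle fixed to the table, 192 long (x) x 72 wide (y), origin under its middle on the table, z up. Floor 10 thick; at each end two cheeks 46 high, 45 apart, stand close beside the rail (34 to 96 either side of the middle along x), so the rail can be gripped across its width only in the middle 68, and is lifted straight up.
- jig: Dowel-drilling station, fixed. Origin on the table under the middle of the grey hood's mouth; x runs along the channel into the hood, z up. Channel floor 10 above the table, two fences 46 apart, 12 thick, tops 20 above the table; open run from x = -230 to the mouth, x = 0. A rail lying in it has its centre at z = 26 and stands 22 above the fences.
- hood_roof (a point): Middle of the hood's roof edge above the mouth, 64 above the table. Hood: 190 long (jig x = 0 to 190), 100 wide, 64 high, opening 88 wide and 58 high; dust port on it to 88 high at jig x = 100. Behind it the drive housing, 110 wide, reaches jig x = 315 and 90 high.
- pin (a joint): Light spring pin in the face of a rigid length stop that stands across the channel, hidden under the hood. The stop's face lies at jig x = 122 to 152, different each time: a rail that is home sticks out of the mouth by 48 to 78. Value in m: 0 = pin out (no rail there), 0.008 = pressed flush by a rail that is home. The pin's 0.4 N is less than the friction that holds the rail.
- wedge_tray: Bystander fixed to the table: open plywood tray of wedges, 190 (x) x 100 (y) x 45 high; origin under its middle. The cradle and this tray may have swapped places.
- offcut_a_center (a point): Bystander, loose: small hardwood offcut, 85 x 28 x 20, lying between the cradle and the wedge tray.
- offcut_b_center (a point): Bystander, loose: pale offcut, 140 x 50 x 22, lying beyond the station.
- mallet_center (a point): Bystander, loose: joiner's mallet lying on its side; point at the centre of its 75 x 120 x 70 head.
- chisel_center (a point): Bystander, loose: chisel lying flat, 250 long, 28 thick; point at its middle.
- square_center (a point): Bystander, loose: try square lying flat, 175 x 110 x 18; point in the inside of the angle.
- glue_bottle_center (a point): Bystander, loose: white upright bottle, 64 diameter, 95 high; point half-way up.
- wax_tin_center (a point): Bystander, loose: plain metal tin, 84 diameter, 60 high; point half-way up.
Things that resemble listed ones, but are neither listed nor needed, are in the scene too. What is shaped like the part that bears rail_center but orange is not meant.

How it is judged:
On the way:
1. the rail lies flat in the channel, in front of the stop and not yet touching it (z of rail_center in the frame of jig between 0.022 and 0.03 m and y of rail_center in the frame of jig between -0.006 and 0.006 m and angle between the x axis of rail_center and the x axis of jig, either way round below 0.07 rad and angle between the z axis of rail_center and the z axis of jig, either way round below 0.08 rad and value of joint pin below 0.001 m), for 0.1 s.
At the end, for the whole second after the job is handed in: The rail rests, let go, flat in the channel (centre within 4 mm of its lying height and within 6 mm of the channel's middle line, within 0.07 rad along it and 0.08 rad of flat), with its end within 2 mm of the hidden stop's face (pin pressed more than 6 mm) (z of rail_center in the frame of jig between 0.022 and 0.03 m and y of rail_center in the frame of jig between -0.006 and 0.006 m and angle between the x axis of rail_center and the x axis of jig, either way round below 0.07 rad and angle between the z axis of rail_center and the z axis of jig, either way round below 0.08 rad and value of joint pin above 0.006 m and linear speed of rail below 0.01 m/s); the robot touches nothing.
It fails at once if the rail is rammed against the stop (more than 60 N between rail and station while the pin is pressed) (contact force between rail and jig above 60 N and value of joint pin above 0.006 m).
It fails at once if a bystander is moved by more than 30 mm (distance of any of offcut_a_center, offcut_b_center, mallet_center, chisel_center, square_center, glue_bottle_center, wax_tin_center from where it was at the start of the episode above 0.03 m).
It also fails if it takes over 54 s, if anything falls off the work surface, if the arm or the gripper's body presses on something with over 40 N, if the wrist force passes 120 N, or if a joint passes its speed limit or range.

## Working session

There is one attempt and no reset: what is moved stays moved. The work goes in short steps, Python scripts to look and compute and a tool call to move; the robot and the scene stay as the last step left them, time stands still between calls to the robot, and variables do not carry over. Pictures are saved under pics/ and viewed, and the job is handed in when it is done.

Besides the shell and the picture viewer there is one more tool, called by a JSON object that holds its "op" and its "data". step_arm: Moves the arm, as the interface text tells. Its arguments: {"type":"object","properties":{"motion":{"type":"array","items":{"type":"array","items":{"type":"array","items":{"type":"number"}}}},"fingers":{"type":"number"},"squeeze":{"type":"number"}},"required":["motion"]}

```bash
mkdir -p pics; ls; python3 - <<'E'
from station import get_obs,camera,ctrl
import cv2
o=get_obs();print(o)
for n in("scene","side","wrist"):
    c=camera(n);cv2.imwrite(f"pics/{n}0.png",c["pixels"][:,:,::-1])
    print(n,{k:v for k,v in c.items() if k!="pixels"})
print(ctrl.hold_point_z)
E
```

```text
pics
{'time_s': 0.0, 'qpos': array([-1.16657080e+00,  3.00492301e-01,  1.52163408e+00, -9.84815246e-06,
        1.32074228e+00, -6.66074235e-02]), 'joint_vel': array([-3.27101087e-05, -2.36167350e-04,  4.20053230e-04, -8.37734685e-04,
        9.59141022e-04,  7.11518536e-04]), 'tau': array([ 5.58168667e-04, -5.31817746e+01, -3.52731943e+01,  7.08392146e-02,
        2.44392600e-02, -1.15379298e-04]), 'ee_pos': array([ 0.24937003, -0.48988523,  0.2048523 ]), 'eef_rot': array([-1.62992839,  1.56952029,  1.98249965]), 'force': array([ 0.98379456,  0.2931877 , -0.70119651]), 'moment': array([-0.01152395, -0.01481884,  0.02594626]), 'grip_width': 0.09379151393155782}
scene {'fx': 546.718600740295, 'fy': 546.718600740295, 'cx': 317.13757970057674, 'cy': 231.30765080926875, 'k1': -0.10737409009450036, 'extrinsics': array([[-0.85166575,  0.52405715, -0.00543522,  0.4856724 ],
       [-0.39766922, -0.63944333,  0.65800563,  0.17064358],
       [ 0.34135705,  0.56256228,  0.75299339, -1.85936227],
       [ 0.        ,  0.        ,  0.        ,  1.        ]])}
side {'fx': 527.2470029436797, 'fy'
[... 157 characters left out ...]
5,  0.35580075],
       [ 0.577257  , -0.53873403,  0.61362856, -0.36278872],
       [-0.44316243,  0.42448395,  0.78956978, -1.17314062],
       [ 0.        ,  0.        ,  0.        ,  1.        ]])}
wrist {'fx': 415.5522792765175, 'fy': 415.5522792765175, 'cx': 321.2726099639997, 'cy': 237.46875819946152, 'k1': -0.05149816237994422, 'T_tool_cam': array([[ 5.23998422e-06,  2.57806420e-01, -9.66196590e-01,
        -1.77526069e-01],
       [ 9.99999926e-01, -3.73862686e-04, -9.43329939e-05,
         1.36139235e-03],
       [-3.85544504e-04, -9.66196517e-01, -2.57806403e-01,
        -7.45101287e-02],
       [ 0.00000000e+00,  0.00000000e+00,  0.00000000e+00,
         1.00000000e+00]])}
0.0188
```

View pics/scene0.png

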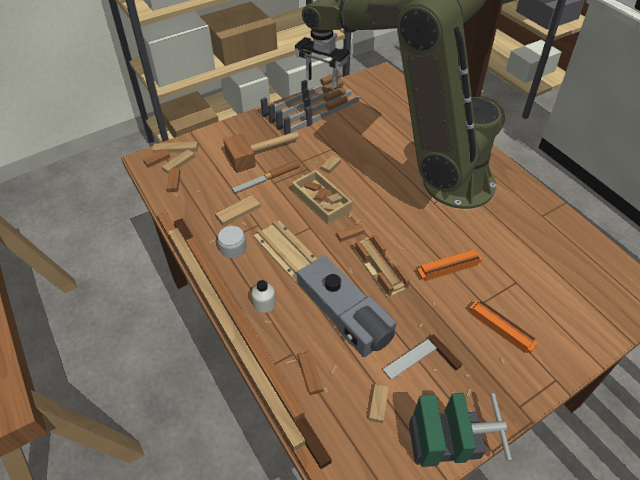

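View pics/side0.png

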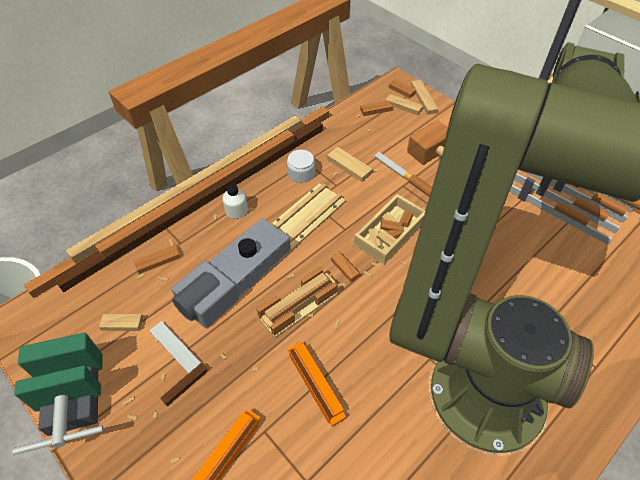

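View pics/wrist0.png

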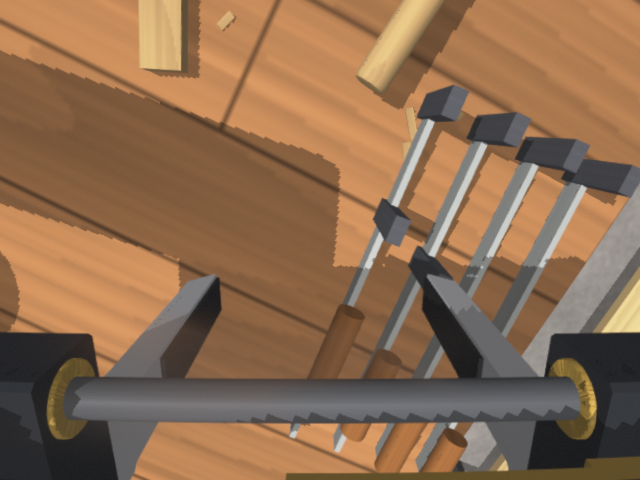

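The scene view shows the cradle with the rail at about (382,266), the station's channel at (285,248), the hood at (345,300) and the wedge tray at (322,195). In the side view, the cradle is at (300,302) and the channel at (310,212). Next I'll write helpers and zoom in.

```bash
cat > h.py <<'E'
import numpy as np, cv2
from station import get_obs,camera
from scipy.spatial.transform import Rotation as R
def snap(n,name=None):
    o=get_obs();c=camera(n)
    if "extrinsics" in c: T=np.linalg.inv(c["extrinsics"])
    else:
        A=np.eye(4);A[:3,:3]=R.from_euler('xyz',o["eef_rot"]).as_matrix();A[:3,3]=o["ee_pos"]
        T=A@c["T_tool_cam"]
    c["T"]=T
    if name: cv2.imwrite(f"pics/{name}.png",c["pixels"][:,:,::-1])
    np.save(f"/tmp/{name or n}.npy",c,allow_pickle=True)
    return c
def load(name): return np.load(f"/tmp/{name}.npy",allow_pickle=True).item()
def K(c): return np.array([[c["fx"],0,c["cx"]],[0,c["fy"],c["cy"]],[0,0,1]])
def ray(c,uv):
    p=cv2.undistortPoints(np.array([[uv]],float),K(c),np.array([c["k1"],0,0,0,0.]))[0,0]
    d=c["T"][:3,:3]@np.array([p[0],-p[1],-1]);return c["T"][:3,3],d/np.linalg.norm(d)
def onz(c,uv,z):
    o,d=ray(c,uv);return o+d*(z-o[2])/d[2]
def tri(c1,u1,c2,u2):
    o1,d1=ray(c1,u1);o2,d2=ray(c2,u2)
    s=np.linalg.lstsq(np.c_[d1,-d2],o2-o1,rcond=None)[0]
    a,b=o1+d1*s[0],o2+d2*s[1];return (a+b)/2,np.linalg.norm(a-b)
def proj(c,P):
    q=np.linalg.inv(c["T"])@np.r_[P,1];x,y=q[0]/-q[2],-q[1]/-q[2];f=1+c["k1"]*(x*x+y*y)
    return np.array([c["fx"]*x*f+c["cx"],c["fy"]*y*f+c["cy"]])
def tool():
    o=get_obs();return o["ee_pos"],R.from_euler('xyz',o["eef_rot"]).as_matrix(),o
E
python3 - <<'E'
from h import *
a=snap("scene","s1");b=snap("side","d1")
for c,n,(x,y,w,h) in((a,"s1c",(235,160,200,200)),(b,"d1c",(160,170,290,180))):
    p=c["pixels"][y:y+h,x:x+w,::-1];s=min(800/w,600/h);cv2.imwrite(f"pics/{n}.png",cv2.resize(p,None,fx=s,fy=s,interpolation=cv2.INTER_CUBIC));print(n,s,x,y)
E
```

```text
s1c 3.0 235 160
d1c 2.7586206896551726 160 170
```

View pics/s1c.png

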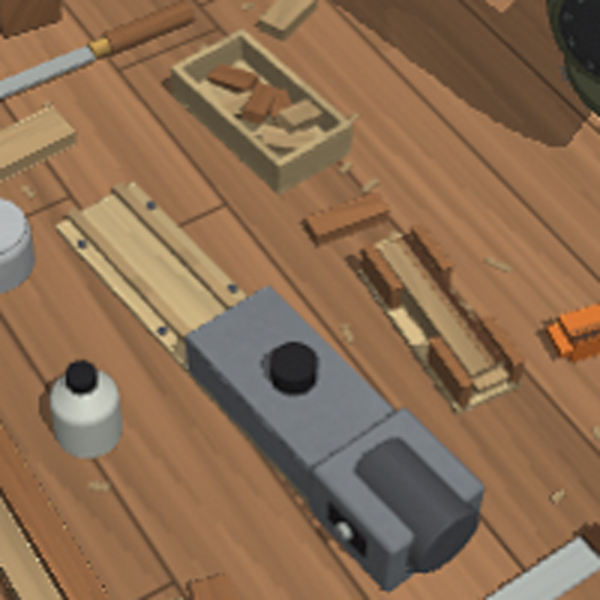

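View pics/d1c.png

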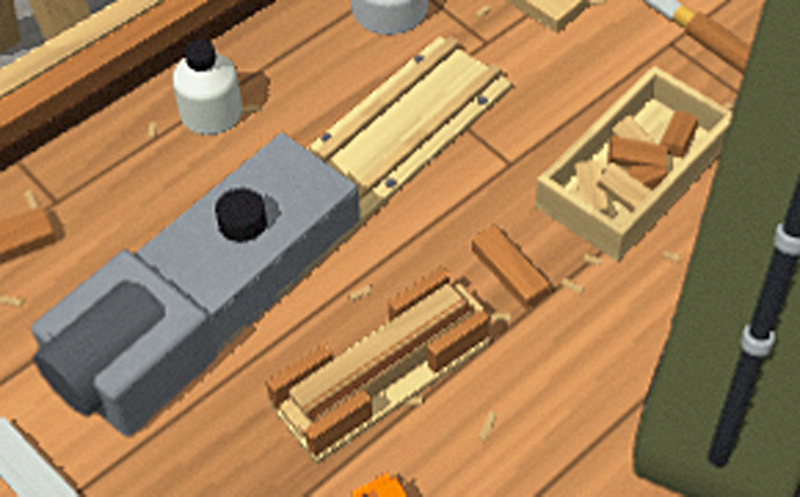

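```bash
python3 - <<'E'
from h import *
a=load("s1");b=load("d1")
S=lambda u,v:(u/3+235-.33,v/3+160-.33); D=lambda u,v:(u/2.7586+160-.3,v/2.7586+170-.3)
for n,s,d in [("roofR",(268,289),(358,187)),("roofL",(189,337),(286,135)),("channel R end top",(130,184),(512,84)),("channel L",(60,222),(443,38)),
 ("rail far top",(388,241),(462,288)),("rail near top",(487,372),(292,402)),
 ("port mid top",(295,357),(240,202))]:
    p,e=tri(a,S(*s),b,D(*d));print(n,p.round(4),round(e*1e3,1))
E
```

```text
roofR [0.5894 0.0671 0.0562] 4.1
roofL [0.6833 0.0772 0.057 ] 4.3
channel R end top [ 0.6152 -0.1647  0.0021] 0.3
channel L [ 0.7057 -0.1504  0.0105] 1.0
rail far top [0.4483 0.0669 0.0405] 5.9
rail near top [0.4628 0.2509 0.043 ] 3.3
port mid top [0.6263 0.1719 0.0936] 3.6
```

```bash
python3 - <<'E'
from h import *
p,A,o=tool();print(p,A.round(3),o["time_s"])
E
```

```text
[ 0.24943557 -0.49003991  0.20516396] [[-0.     0.454 -0.891]
 [ 0.001 -0.891 -0.454]
 [-1.    -0.001 -0.   ]] 0.25
```

```bash
cat >> h.py <<'E'
def plan(P,yaw,n):
    """rows from current pose to TCP P, tool down, tool-y heading yaw (deg)"""
    p,A,o=tool();y=np.radians(yaw)
    B=np.array([[0,np.cos(y),np.sin(y)],[0,np.sin(y),-np.cos(y)],[-1,0,0]]).astype(float)
    rv=R.from_matrix(A.T@B).as_rotvec(degrees=True)/n
    d=(np.array(P)-p)/n
    for k in range(n):
        print((A.T@d).round(4).tolist(),rv.round(2).tolist()); A=A@R.from_rotvec(rv,degrees=True).as_matrix()
    print(rv.round(2),"total",d*n,o["time_s"])
E
python3 -c "
from h import *
plan([.455,.14,.22],-4.5,12)"
```

```text
[-0.0012, -0.039, -0.0391] [-4.88, -0.0, 0.0]
[-0.0012, -0.0356, -0.0423] [-4.88, -0.0, 0.0]
[-0.0012, -0.0318, -0.0451] [-4.88, -0.0, 0.0]
[-0.0012, -0.0279, -0.0477] [-4.88, -0.0, 0.0]
[-0.0012, -0.0237, -0.0499] [-4.88, -0.0, 0.0]
[-0.0012, -0.0194, -0.0517] [-4.88, -0.0, 0.0]
[-0.0012, -0.0149, -0.0532] [-4.88, -0.0, 0.0]
[-0.0012, -0.0104, -0.0542] [-4.88, -0.0, 0.0]
[-0.0012, -0.0057, -0.0549] [-4.88, -0.0, 0.0]
[-0.0012, -0.001, -0.0552] [-4.88, -0.0, 0.0]
[-0.0012, 0.0037, -0.0551] [-4.88, -0.0, 0.0]
[-0.0012, 0.0083, -0.0546] [-4.88, -0.0, 0.0]
[-4.88 -0.    0.  ] total [0.20556443 0.63003991 0.01483604] 0.25
```

{"op": "step_arm", "data": {"motion": [[[-0.001,-0.039,-0.039,-4.9,0,0],[-0.001,-0.036,-0.042,-4.9,0,0],[-0.001,-0.032,-0.045,-4.9,0,0],[-0.001,-0.028,-0.048,-4.9,0,0],[-0.001,-0.024,-0.05,-4.9,0,0],[-0.001,-0.019,-0.052,-4.9,0,0],[-0.001,-0.015,-0.053,-4.9,0,0],[-0.001,-0.01,-0.054,-4.9,0,0],[-0.001,-0.006,-0.055,-4.9,0,0],[-0.001,-0.001,-0.055,-4.9,0,0],[-0.001,0.004,-0.055,-4.9,0,0],[-0.001,0.008,-0.055,-4.9,0,0]]], "fingers": 0.094}}

```text
time_s: 1.75
ee_pos: [0.4535, 0.1428, 0.2176]
eef_rot: [1.657, 1.57, 0.015]
force: [0.3, -1.0, -0.4]
grip_width: 0.094
```

{"op": "step_arm", "data": {"motion": [[[0,0,0,0,0,0],[0,0,0,0,0,0]]]}}

```text
time_s: 2.0
ee_pos: [0.453, 0.1405, 0.2172]
eef_rot: [-1.001, 1.57, -2.646]
force: [-0.1, -0.4, 1.0]
grip_width: 0.0941
```

```bash
python3 -c "
from h import *
c=snap('wrist','w1');p,A,o=tool();print(p,A.round(3),o['force'],o['time_s'])"
```

```text
[0.45305296 0.14002749 0.21738519] [[-0.     0.997 -0.075]
 [-0.    -0.075 -0.997]
 [-1.    -0.     0.   ]] [-0.63481765 -0.21204439  0.34171161] 2.05
```

View pics/w1.png

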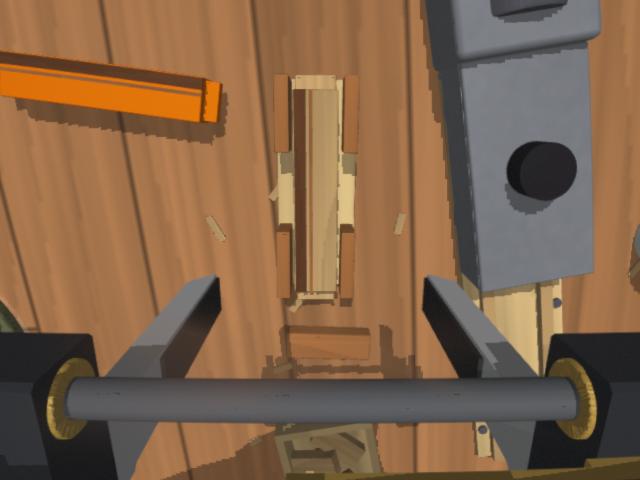

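```bash
python3 -c "
from h import *
c=load('w1');p=c['pixels'][60:320,230:410,::-1];cv2.imwrite('pics/w1c.png',cv2.resize(p,None,fx=2.3,fy=2.3,interpolation=cv2.INTER_CUBIC))"
```

```text
(no output)
```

View pics/w1c.png

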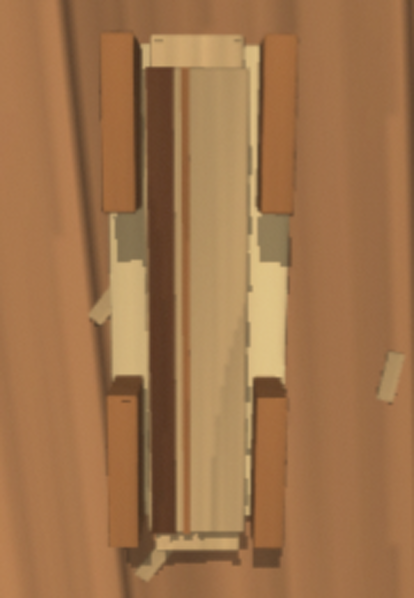

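```bash
python3 - <<'E'
from h import *
c=load('w1')
f=lambda u,v:(u/2.3+230-.3,v/2.3+60-.3)
Q=[onz(c,f(*q),.042)[:2] for q in((146,68),(247,68),(151,532),(244,532))]
print(np.round(Q,4));Q=np.array(Q)
t,b=(Q[0]+Q[1])/2,(Q[2]+Q[3])/2
print("c",Q.mean(0),"w",np.linalg.norm(Q[0]-Q[1]),np.linalg.norm(Q[2]-Q[3]),"L",np.linalg.norm(t-b),"ang",np.degrees(np.arctan2(*(t-b)[::-1])))
E
```

```text
[[0.4383 0.245 ]
 [0.4736 0.2424]
 [0.4245 0.0713]
 [0.4612 0.0686]]
c [0.4494242  0.15681861] w 0.03544861573971899 0.03682239880690441 L 0.17425995310904419 ang 85.69726543223557
```

```bash
python3 -c "
from h import *
plan([.4495,.157,.12],-4.3,3)"
```

```text
[0.0325, -0.0016, -0.0056] [-0.0, 0.01, 0.0]
[0.0325, -0.0016, -0.0056] [-0.0, 0.01, 0.0]
[0.0325, -0.0016, -0.0056] [-0.0, 0.01, 0.0]
[-0.    0.01  0.  ] total [-0.00355296  0.01697251 -0.09738519] 2.05
```

{"op": "step_arm", "data": {"motion": [[[0.0325,-0.0016,-0.0056,0,0,0],[0.0325,-0.0016,-0.0056,0,0,0],[0.0325,-0.0016,-0.0056,0,0,0],[0,0,0,0,0,0],[0,0,0,0,0,0]]]}}

```text
time_s: 2.68
ee_pos: [0.4504, 0.1574, 0.1214]
eef_rot: [1.877, 1.569, 0.231]
force: [0.1, 0.2, 0.3]
grip_width: 0.0943
```

```bash
python3 -c "
from h import *
c=snap('wrist','w2');p,A,o=tool();print(p,A.round(3),o['time_s'])"
```

```text
[0.45048103 0.15754341 0.12151453] [[ 0.002  0.997 -0.075]
 [ 0.001 -0.075 -0.997]
 [-1.     0.002 -0.001]] 2.725
```

View pics/w2.png

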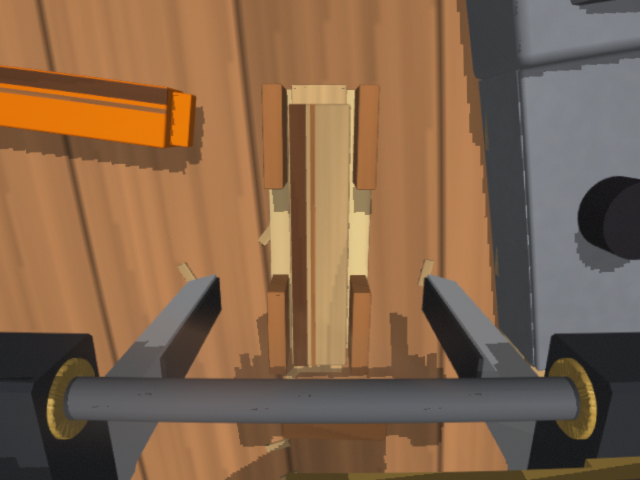

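The rail's top corners here are about (289,104), (350,104), (292,367) and (347,367). I'll triangulate them against w1.

```bash
python3 - <<'E'
from h import *
c=load('w1');d=load('w2')
f=lambda u,v:(u/2.3+230-.3,v/2.3+60-.3)
A=[f(*q) for q in((146,68),(247,68),(151,532),(244,532))];B=[(289,104),(350,104),(292,367),(347,367)]
for a,b in zip(A,B): print(*tri(c,a,d,b))
Q=np.array([onz(d,b,.042)[:2] for b in B]);print(Q.round(4),Q.mean(0))
t,b=(Q[0]+Q[1])/2,(Q[2]+Q[3])/2
print(np.linalg.norm(Q[0]-Q[1]),np.linalg.norm(Q[2]-Q[3]),np.linalg.norm(t-b),"ang",np.degrees(np.arctan2(*(t-b)[::-1])))
E
```

```text
[0.43767337 0.24594408 0.03161485] 1.2899297496202113e-05
[0.47361864 0.24202106 0.04961663] 0.0007754670000407978
[0.42484089 0.07355639 0.04759493] 0.0004730149944535422
[0.46171615 0.07135371 0.04860157] 0.001009954043198254
[[0.4384 0.2453]
 [0.4744 0.2426]
 [0.4239 0.0701]
 [0.4624 0.0672]] [0.4497812  0.15631923]
0.036143527080417584 0.03858287826991896 0.17584287957576678 ang 85.66541515914632
```

{"op": "step_arm", "data": {"motion": [[[0.032,-0.0007,0.001,0,0,0],[0.032,0,0,0,0,0],[0.02,0,0,0,0,0],[0.013,0,0,0,0,0],[0,0,0,0,0,0],[0,0,0,0,0,0]]]}}

```text
time_s: 3.48
ee_pos: [0.4496, 0.1571, 0.0239]
eef_rot: [1.892, 1.569, 0.247]
force: [0.6, -0.1, 0.4]
grip_width: 0.0941
```

{"op": "step_arm", "data": {"motion": [[[0,0,0,0,0,0],[0,0,0,0,0,0],[0,0,0,0,0,0],[0,0,0,0,0,0],[0,0,0,0,0,0],[0,0,0,0,0,0]]], "fingers": 0.02, "squeeze": 25}}

```text
time_s: 4.22
ee_pos: [0.449, 0.1571, 0.0229]
eef_rot: [-2.28, 1.571, 2.358]
force: [1.4, -0.8, -0.3]
grip_width: 0.0379
```

{"op": "step_arm", "data": {"motion": [[[-0.02,0,0,0,0,0],[-0.04,0,0,0,0,0],[-0.05,0,0,0,0,0],[-0.02,0,0,0,0,0],[0,0,0,0,0,0]]]}}

```text
time_s: 4.85
ee_pos: [0.4494, 0.1572, 0.1538]
eef_rot: [1.907, 1.569, 0.263]
force: [0.9, -0.3, -3.4]
grip_width: 0.0377
```

```bash
python3 -c "
from h import *
o=get_obs();print(o['grip_width'],o['force'])
plan([.648,-.043,.16],6,6)"
```

```text
0.03765400908390875 [ 0.94882653 -0.3490441  -3.36113996]
[-0.001, 0.0355, 0.0308] [-1.7, -0.01, -0.02]
[-0.001, 0.0345, 0.0319] [-1.7, -0.01, -0.02]
[-0.001, 0.0336, 0.0329] [-1.7, -0.01, -0.02]
[-0.001, 0.0326, 0.0339] [-1.7, -0.01, -0.02]
[-0.001, 0.0316, 0.0348] [-1.7, -0.01, -0.02]
[-0.001, 0.0305, 0.0357] [-1.7, -0.01, -0.02]
[-1.7  -0.01 -0.02] total [ 0.19864457 -0.20017276  0.00622834] 4.85
```

{"op": "step_arm", "data": {"motion": [[[-0.001,0.0355,0.0308,-1.7,0,0],[-0.001,0.0345,0.0319,-1.7,0,0],[-0.001,0.0336,0.0329,-1.7,0,0],[-0.001,0.0326,0.0339,-1.7,0,0],[-0.001,0.0316,0.0348,-1.7,0,0],[-0.001,0.0305,0.0357,-1.7,0,0],[0,0,0,0,0,0],[0,0,0,0,0,0]]]}}

```text
time_s: 5.85
ee_pos: [0.6468, -0.0428, 0.157]
eef_rot: [-1.851, 1.568, 2.965]
force: [-0.2, -0.1, -2.5]
grip_width: 0.0377
```

```bash
python3 -c "
from h import *
c=snap('wrist','w3');p,A,o=tool();print(p,A.round(3),o['time_s'])
"
```

```text
[ 0.64684496 -0.04247152  0.15770747] [[-0.002  0.995  0.104]
 [ 0.     0.104 -0.995]
 [-1.    -0.002 -0.001]] 5.9
```

View pics/w3.png

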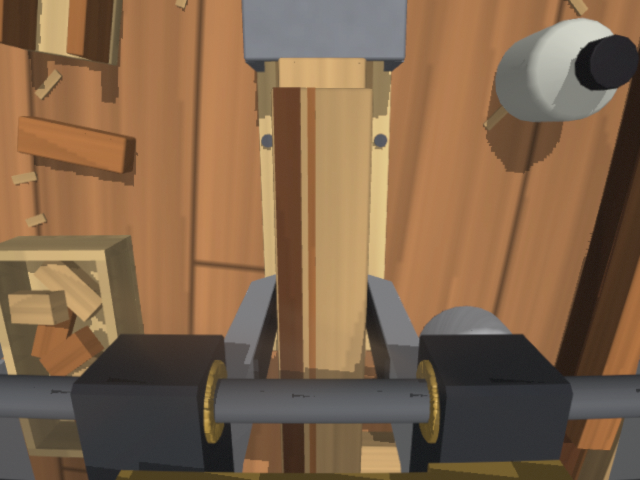

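```bash
python3 -c "
from h import *
c=load('w3');p=c['pixels'][40:280,230:410,::-1];cv2.imwrite('pics/w3c.png',cv2.resize(p,None,fx=2.5,fy=2.5,interpolation=cv2.INTER_CUBIC))"
```

```text
(no output)
```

View pics/w3c.png

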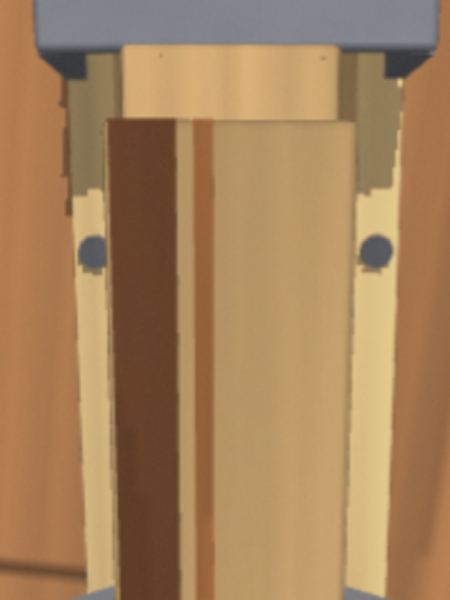

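```bash
python3 - <<'E'
from h import *
c=load('w3');f=lambda u,v:(u/2.5+230-.3,v/2.5+40-.3)
g=lambda q,z:onz(c,f(*q),z)
bl,br=g((93,251),.02),g((375,251),.02);print("bolts",bl,br,np.linalg.norm(bl-br),(bl+br)/2)
for v in (200,400,590):
    l=(75+(v-225)*13/365,v);r=(399-(v-190)*13/400,v)
    L,Rr=g(l,.02),g(r,.02);print(v,L,Rr,np.linalg.norm(L-Rr),(L+Rr)/2)
p=[g(q,.1767) for q in((107,120),(355,120),(119,580),(347,580))];print(np.round(p,4))
a=(p[0]+p[1])/2;b=(p[2]+p[3])/2;print(np.linalg.norm(p[0]-p[1]),np.linalg.norm(p[2]-p[3]),np.degrees(np.arctan2(a[1]-b[1],a[0]-b[0])),a,b)
for q in((36,45),(437,45),):print("roof",g(q,.064))
E
```

```text
bolts [0.59990743 0.01681847 0.02      ] [0.6829243  0.02553168 0.02      ] 0.08347287933024079 [0.64141587 0.02117508 0.02      ]
200 [0.59329982 0.03086969 0.02      ] [0.68783188 0.04078225 0.02      ] 0.09505035399202758 [0.64056585 0.03582597 0.02      ]
400 [ 0.59956753 -0.02810261  0.02      ] [ 0.69430215 -0.01810935  0.02      ] 0.09526024133254243 [ 0.64693484 -0.02310598  0.02      ]
590 [ 0.6059284  -0.08952906  0.02      ] [ 0.70122358 -0.07941519  0.02      ] 0.09583038104620828 [ 0.65357599 -0.08447213  0.02      ]
[[ 0.6206  0.0421  0.1767]
 [ 0.6563  0.0458  0.1767]
 [ 0.6279 -0.0278  0.1767]
 [ 0.6644 -0.0239  0.1767]]
0.035837694308599746 0.03668279423511455 96.26873475875789 [0.63846648 0.04395842 0.1767    ] [ 0.64613389 -0.02584131  0.1767    ]
roof [0.58792589 0.06658176 0.064     ]
roof [0.68536789 0.07675661 0.064     ]
```

{"op": "step_arm", "data": {"motion": [[[0.03,0.001,0,-0.2,0,0],[0.04,0,0,0,0,0],[0.02,0,0,0,0,0],[0.01,0,0,0,0,0],[0,0,0,0,0,0]]]}}

```text
time_s: 6.52
ee_pos: [0.6487, -0.0428, 0.0593]
eef_rot: [1.304, 1.571, -0.159]
force: [-0.3, 0.2, -1.7]
grip_width: 0.0379
```

```bash
python3 -c "
from h import *
c=snap('wrist','w4');p,A,o=tool();print(p,A.round(3),o['time_s'])
p=c['pixels'][0:340,200:440,::-1];cv2.imwrite('pics/w4c.png',cv2.resize(p,None,fx=1.75,fy=1.75,interpolation=cv2.INTER_CUBIC))
d=snap('side','d4')['pixels'][150:300,200:420,::-1];cv2.imwrite('pics/d4c.png',cv2.resize(d,None,fx=3.5,fy=3.5,interpolation=cv2.INTER_CUBIC))
"
```

```text
[ 0.64906877 -0.04294498  0.06000068] [[ 0.001  0.994  0.108]
 [-0.     0.108 -0.994]
 [-1.     0.001  0.   ]] 6.575
```

View pics/w4c.png

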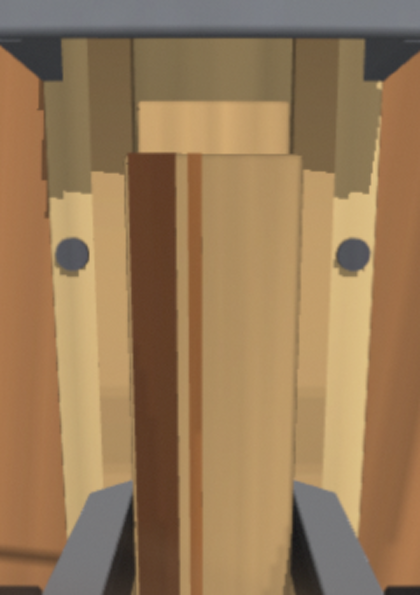

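View pics/d4c.png

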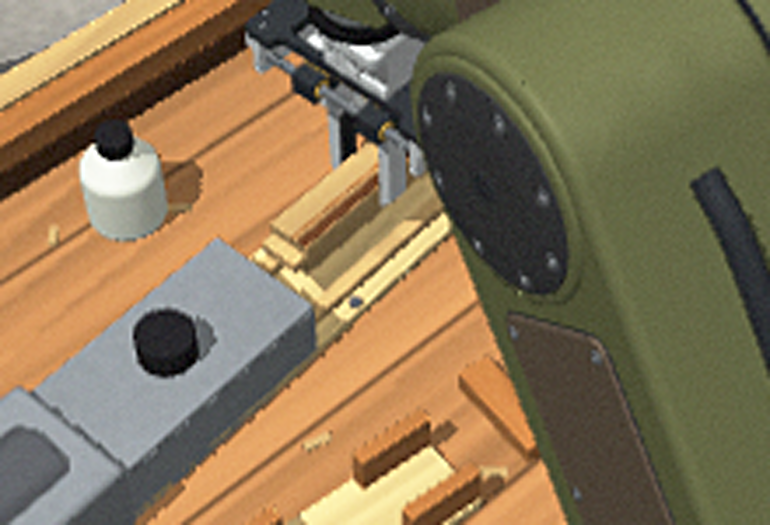

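The fences show now. Their inner edges are at crop u≈133 and 293, the outer edges at about 91 and 336, and the rail lies between them.

```bash
python3 - <<'E'
from h import *
c=load('w4');f=lambda u,v:(u/1.75+200-.3,v/1.75-.3)
g=lambda q,z:onz(c,f(*q),z)
for l,r in (((132,60),(293,60)),((90,100),(336,100)),((92,200),(334,200)),((98,350),(327,350))):
    L,Rr=g(l,.02),g(r,.02);m=(L+Rr)/2;print(np.linalg.norm(L-Rr),m)
p=[g(q,.079) for q in((126,155),(301,155),(134,590),(294,590))]
a=(p[0]+p[1])/2;b=(p[2]+p[3])/2;print(np.linalg.norm(p[0]-p[1]),np.linalg.norm(p[2]-p[3]),np.degrees(np.arctan2(a[1]-b[1],a[0]-b[0])),a,b)
print("roof",g((210,37),.058),g((210,0),.064))
E
```

```text
0.04447519290610891 [0.636288   0.07380745 0.02      ]
0.06874132399762502 [0.63754767 0.06349366 0.02      ]
0.06958733882412281 [0.64048213 0.03655221 0.02      ]
0.06910342170685334 [ 0.64505987 -0.00686803  0.02      ]
0.036123850935325136 0.03852305179756943 96.29658140897956 [0.63984793 0.04369032 0.079     ] [ 0.65071639 -0.05480882  0.079     ]
roof [0.63608858 0.07087748 0.058     ] [0.63545794 0.07696778 0.064     ]
```

{"op": "step_arm", "data": {"motion": [[[0.015,0,0,0,0,0],[0.01,0,0,0,0,0],[0.007,0,0,0,0,0],[0.0045,0,0,0,0,0],[0,0,0,0,0,0],[0,0,0,0,0,0]]]}}

```text
time_s: 7.38
ee_pos: [0.6486, -0.043, 0.0229]
eef_rot: [-1.299, 1.571, -2.762]
force: [-3.8, 0.1, 4.9]
grip_width: 0.0377
```

{"op": "step_arm", "data": {"motion": [[[0,0,0,0,0,0],[0,0,0,0,0,0],[0,0,0,0,0,0],[-0.02,0,0,0,0,0],[-0.03,0,0,0,0,0],[-0.04,0,0,0,0,0],[0,0,0,0,0,0],[0,0,0,0,0,0]]], "fingers": 0.07}}

```text
time_s: 8.38
ee_pos: [0.6485, -0.043, 0.1127]
eef_rot: [1.618, 1.571, 0.155]
force: [0.1, -0.2, -0.2]
grip_width: 0.0699
```

```bash
python3 -c "
from h import *
c=snap('wrist','w5');p,A,o=tool();print(p,A.round(3),o['time_s'],o['force'],o['grip_width'])
p=c['pixels'][0:400,160:480,::-1];cv2.imwrite('pics/w5c.png',cv2.resize(p,None,fx=1.5,fy=1.5,interpolation=cv2.INTER_CUBIC))
d=snap('side','d5')['pixels'][150:300,200:420,::-1];cv2.imwrite('pics/d5c.png',cv2.resize(d,None,fx=3.5,fy=3.5,interpolation=cv2.INTER_CUBIC))
"
```

```text
[ 0.64821142 -0.04297261  0.11202183] [[-0.001  0.994  0.108]
 [ 0.     0.108 -0.994]
 [-1.    -0.001 -0.   ]] 8.425 [-0.13351815  0.39678456  0.36476491] 0.0699995494673044
```

View pics/w5c.png

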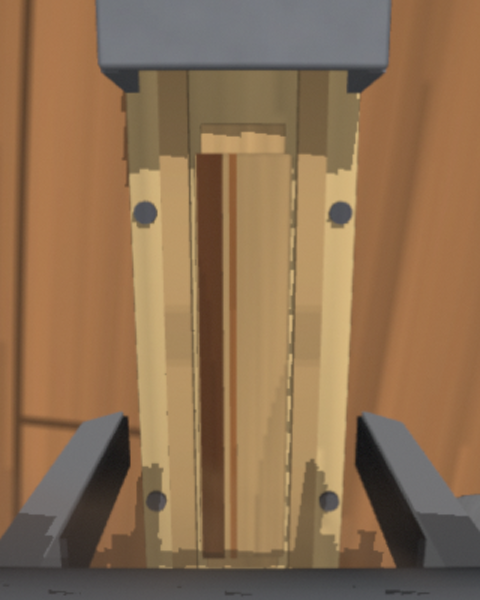

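View pics/d5c.png

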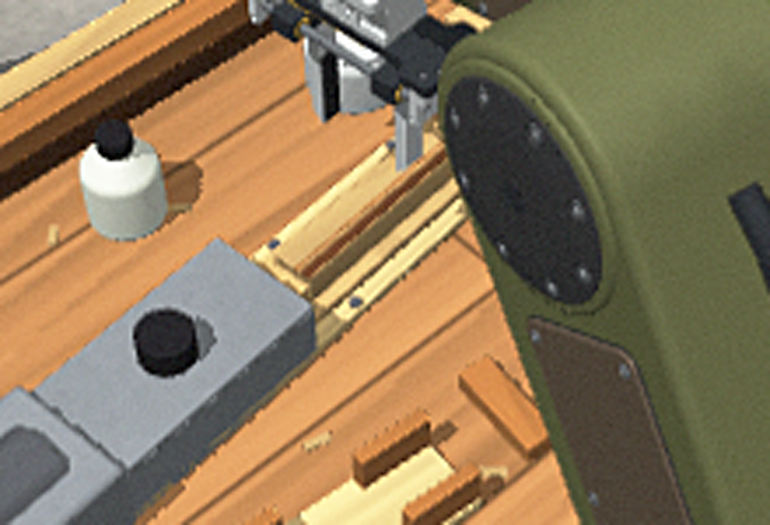

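```bash
python3 - <<'E'
from h import *
c=load('w5');f=lambda u,v:(u/1.5+160-.3,v/1.5-.3)
g=lambda q,z:onz(c,f(*q),z)
p=[g(q,.042) for q in((196,153),(291,153),(203,556),(285,556))]
a=(p[0]+p[1])/2;b=(p[2]+p[3])/2;print(np.linalg.norm(p[0]-p[1]),np.linalg.norm(p[2]-p[3]),np.linalg.norm(a-b),np.degrees(np.arctan2(a[1]-b[1],a[0]-b[0])),a,b,(a+b)/2)
for l,r in (((188,100),(299,100)),((132,213+20),(353,233)),((143,480),(343,480))):
    L,Rr=g(l,.02),g(r,.02);print((L+Rr)/2,np.linalg.norm(L-Rr))
plan([.6485+.078*.1074,-.043-.078*.994,.06],6.2,3)
E
```

```text
0.03621782031619784 0.037160685188523356 0.17381833825021328 96.29875008632243 [0.63973661 0.0440819  0.042     ] [ 0.65880667 -0.12868716  0.042     ] [ 0.64927164 -0.04230263  0.042     ]
[0.63735623 0.06606358 0.02      ] 0.04526527461592764
[0.64273052 0.01275202 0.02      ] 0.09451262273600343
[ 0.65542861 -0.10192436  0.02      ] 0.09505065697380906
[0.0172, 0.0001, 0.026] [-0.01, -0.01, 0.03]
[0.0172, 0.0001, 0.026] [-0.01, -0.01, 0.03]
[0.0172, 0.0001, 0.026] [-0.01, -0.01, 0.03]
[-0.01 -0.01  0.03] total [ 0.00872314 -0.07753962 -0.05169438] 8.475
```

{"op": "step_arm", "data": {"motion": [[[0,0,0.026,0,0,0],[0,0,0.026,0,0,0],[0.01,0,0.026,0,0,0],[0.04,0,0,0,0,0],[0.02,0,0,0,0,0],[0.01,0,0,0,0,0],[0.008,0,0,0,0,0],[0,0,0,0,0,0],[0,0,0,0,0,0]]]}}

```text
time_s: 9.6
ee_pos: [0.6574, -0.1206, 0.0253]
eef_rot: [1.25, 1.569, -0.212]
force: [-0.0, -0.1, -0.2]
grip_width: 0.0701
```

```bash
python3 - <<'E'
from h import *
p,A,o=tool();print(p,A.round(3),o['force'])
c=snap('wrist','w6')
E
```

```text
[ 0.65743454 -0.12056635  0.02534927] [[ 0.001  0.994  0.108]
 [-0.     0.108 -0.994]
 [-1.     0.001  0.   ]] [-0.02170608 -0.14151929 -0.17478393]
```

View pics/w6.png

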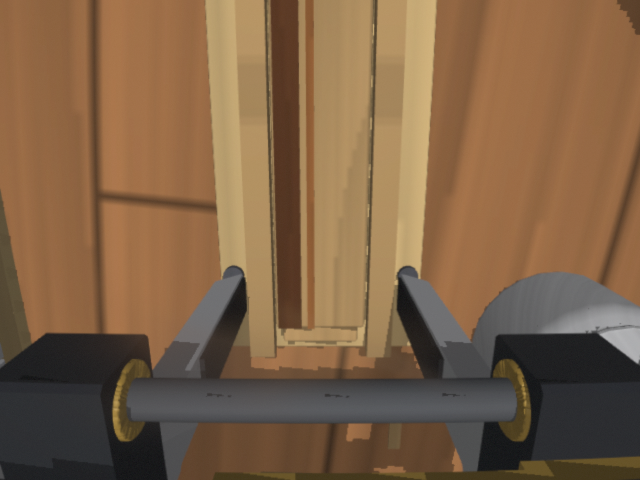

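{"op": "step_arm", "data": {"motion": [[[0,0,0,0,0,0],[0,0,0,0,0,0],[0,0,0,0,0,0],[0,0,0,0,0,0],[0,0,0,0,0,0]]], "fingers": 0.02, "squeeze": 20}}

```text
time_s: 10.28
ee_pos: [0.657, -0.1206, 0.0245]
eef_rot: [0.857, 1.571, -0.606]
force: [-0.4, 0.3, 1.0]
grip_width: 0.0379
```

{"op": "step_arm", "data": {"motion": [[[0,0,-0.006,0,0,0],[0,0,-0.01,0,0,0],[0,0,-0.01,0,0,0],[0,0,-0.01,0,0,0],[0,0,-0.01,0,0,0],[0,0,-0.006,0,0,0],[0,0,0,0,0,0]]]}}

```text
time_s: 11.15
ee_pos: [0.6513, -0.068, 0.0245]
eef_rot: [-3.012, 1.57, 1.809]
force: [-0.6, 2.3, 0.6]
grip_width: 0.0379
```

```bash
python3 - <<'E'
from h import *
p,A,o=tool();print(p,A.round(3),o['force'],o['moment'])
E
```

```text
[ 0.65134635 -0.06797131  0.0244641 ] [[-0.     0.994  0.108]
 [ 0.001  0.108 -0.994]
 [-1.    -0.    -0.001]] [-0.62946112  2.3328113   0.62785668] [ 0.43869632 -0.05680528 -0.11243229]
```

{"op": "step_arm", "data": {"motion": [[[0,0,-0.006,0,0,0],[0,0,-0.01,0,0,0],[0,0,-0.01,0,0,0],[0,0,-0.01,0,0,0],[0,0,-0.01,0,0,0],[0,0,-0.01,0,0,0],[0,0,-0.006,0,0,0],[0,0,0,0,0,0]]]}}

```text
time_s: 12.15
ee_pos: [0.6446, -0.0063, 0.0245]
eef_rot: [-3.041, 1.57, 1.78]
force: [-0.3, 3.9, 1.8]
grip_width: 0.0376
```

{"op": "step_arm", "data": {"motion": [[[0,0,-0.002,0,0,0],[0,0,-0.002,0,0,0],[0,0,-0.002,0,0,0],[0,0,-0.002,0,0,0],[0,0,-0.002,0,0,0],[0,0,-0.002,0,0,0]]]}}

```text
time_s: 12.9
ee_pos: [0.6434, 0.0048, 0.0245]
eef_rot: [0.907, 1.571, -0.556]
force: [0.7, -2.3, 1.7]
grip_width: 0.0383
```

{"op": "step_arm", "data": {"motion": [[[0,0,-0.0015,0,0,0],[0,0,-0.0015,0,0,0],[0,0,-0.0015,0,0,0],[0,0,-0.0015,0,0,0]]]}}

```text
time_s: 13.4
ee_pos: [0.6428, 0.0108, 0.0245]
eef_rot: [0.472, 1.571, -0.991]
force: [0.5, -2.9, 1.7]
grip_width: 0.0377
```

{"op": "step_arm", "data": {"motion": [[[0,0,-0.001,0,0,0],[0,0,-0.001,0,0,0],[0,0,-0.001,0,0,0],[0,0,-0.001,0,0,0]]]}}

```text
time_s: 13.9
ee_pos: [0.6424, 0.0147, 0.0245]
eef_rot: [1.069, 1.571, -0.394]
force: [0.2, -3.5, 2.3]
grip_width: 0.0379
```

{"op": "step_arm", "data": {"motion": [[[0,0,-0.001,0,0,0],[0,0,-0.001,0,0,0],[0,0,-0.001,0,0,0],[0,0,-0.001,0,0,0]]]}}

```text
time_s: 14.4
ee_pos: [0.6419, 0.0186, 0.0245]
eef_rot: [0.898, 1.571, -0.565]
force: [-0.9, -3.3, 2.5]
grip_width: 0.0377
```

{"op": "step_arm", "data": {"motion": [[[0,0,-0.001,0,0,0],[0,0,-0.001,0,0,0],[0,0,-0.001,0,0,0],[0,0,-0.001,0,0,0]]]}}

```text
time_s: 14.9
ee_pos: [0.6417, 0.0211, 0.0245]
eef_rot: [0.089, 1.569, -1.374]
force: [2.6, -16.9, 1.6]
grip_width: 0.0379
```

{"op": "step_arm", "data": {"motion": [[[0,0,-0.001,0,0,0],[0,0,-0.001,0,0,0],[0,0,-0.001,0,0,0]]]}}

```text
time_s: 15.28
ee_pos: [0.6416, 0.0219, 0.0245]
eef_rot: [0.055, 1.566, -1.409]
force: [3.1, -28.1, 0.4]
grip_width: 0.0376
```

{"op": "step_arm", "data": {"motion": [[[0,0,0.001,0,0,0],[0,0,0.001,0,0,0],[0,0,0,0,0,0],[0,0,0,0,0,0]]]}}

```text
time_s: 15.78
ee_pos: [0.6415, 0.0218, 0.0244]
eef_rot: [0.013, 1.568, -1.451]
force: [2.4, -14.4, 2.1]
grip_width: 0.0378
```

```bash
python3 -c "
from h import *
c=snap('wrist','w7');p,A,o=tool();print(p,A.round(4),o['time_s'],o['force'])
cv2.imwrite('pics/w7c.png',cv2.resize(c['pixels'][0:400,160:480,::-1],None,fx=1.5,fy=1.5,interpolation=cv2.INTER_CUBIC))
"
```

```text
[0.64158888 0.02174632 0.02449731] [[ 4.000e-04  9.943e-01  1.069e-01]
 [-2.300e-03  1.069e-01 -9.943e-01]
 [-1.000e+00  1.000e-04  2.400e-03]] 15.825 [  2.99554612 -14.99189602   2.46278141]
```

View pics/w7c.png

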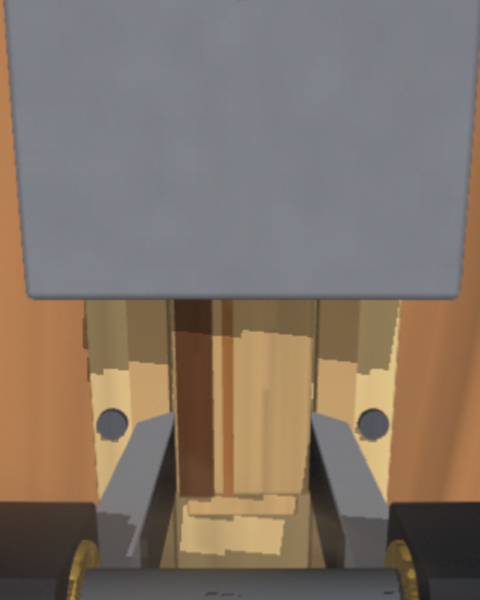

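The TCP held at y=0.0218 as the push relaxed to 14 N, so the rail is firm against the stop. In the picture the tail sticks out of the mouth, lying straight between the fences. Releasing now.

{"op": "step_arm", "data": {"motion": [[[0,0,0,0,0,0],[0,0,0,0,0,0],[0,0,0,0,0,0],[0,0,0,0,0,0]]], "fingers": 0.07}}

```text
time_s: 16.32
ee_pos: [0.6413, 0.0239, 0.0244]
eef_rot: [-2.695, 1.571, 2.125]
force: [-0.7, -0.8, 0.0]
grip_width: 0.07
```

{"op": "step_arm", "data": {"motion": [[[-0.02,0,0,0,0,0],[-0.03,0,0,0,0,0],[-0.04,0,0.02,0,0,0],[-0.03,0,0.03,0,0,0],[0,0,0.03,0,0,0],[0,0,0,0,0,0],[0,0,0,0,0,0]]]}}

```text
time_s: 17.2
ee_pos: [0.6499, -0.0554, 0.145]
eef_rot: [1.967, 1.57, 0.504]
force: [0.2, -0.2, 0.6]
grip_width: 0.0701
```

```bash
python3 -c "
from h import *
c=snap('wrist','w8');p,A,o=tool();print(p,A.round(4),o['time_s'],o['force'])
cv2.imwrite('pics/w8c.png',cv2.resize(c['pixels'][0:400,160:480,::-1],None,fx=1.5,fy=1.5,interpolation=cv2.INTER_CUBIC))
snap('scene','s8')
"
```

```text
[ 0.64991021 -0.05507018  0.14480807] [[ 0.000e+00  9.941e-01  1.082e-01]
 [ 2.000e-04  1.082e-01 -9.941e-01]
 [-1.000e+00  1.000e-04 -2.000e-04]] 17.25 [ 0.34196436  0.26874726 -0.13676095]
```

View pics/w8c.png

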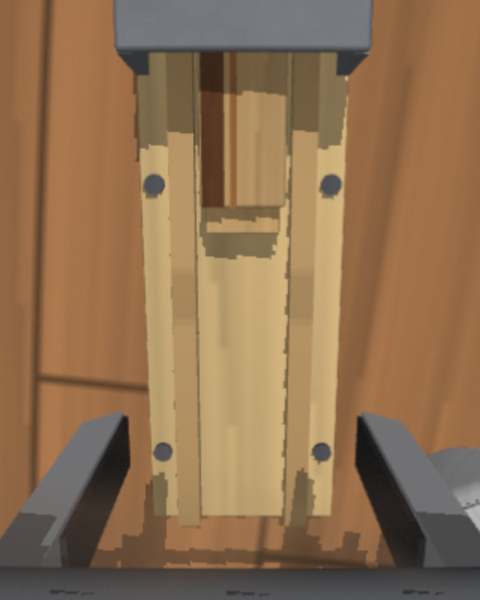

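View pics/s8.png

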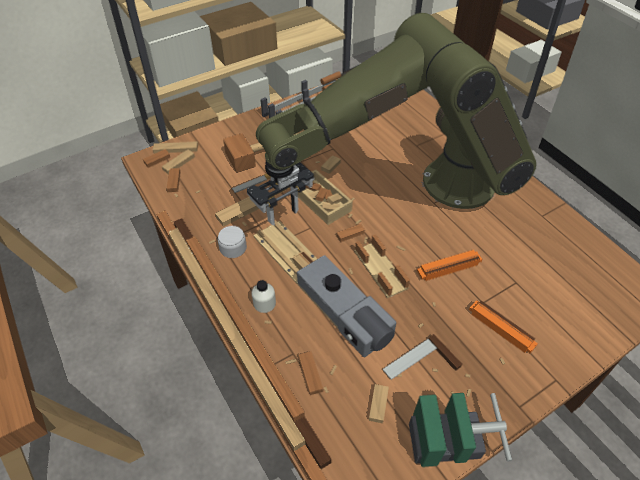

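```bash
python3 - <<'E'
from h import *
f=lambda u,v:(u/1.5+160-.3,v/1.5-.3)
c=load('w7');d=load('w8')
for c,q in((c,((177,495),(309,495))),(d,((201,206),(285,206)))):
    P=[onz(c,f(*x),.042) for x in q];print(np.round(P,4),np.mean(P,0))
for v,l,r in((100,202,287),(200,201.5,285)): print(((onz(d,f(l,v),.042)+onz(d,f(r,v),.042))/2).round(4))
for l,r,v in((195,292,120),(197,287,300),(199,284,480)):print("fence in",((onz(d,f(l,v),.02)+onz(d,f(r,v),.02))/2).round(4))
print("roof front lower",onz(d,f(243,52),.064))
E
```

```text
[[0.6246 0.01   0.042 ]
 [0.6617 0.014  0.042 ]] [0.64316174 0.01202826 0.042     ]
[[0.6249 0.0093 0.042 ]
 [0.6616 0.0133 0.042 ]] [0.64323932 0.01131574 0.042     ]
[0.6391 0.0551 0.042 ]
[0.6431 0.0139 0.042 ]
fence in [0.6393 0.0494 0.02  ]
fence in [ 0.6477 -0.034   0.02  ]
fence in [ 0.6578 -0.13    0.02  ]
roof front lower [0.63690557 0.06948623 0.064     ]
```

```bash
python3 -c "
from station import ticket
print(ticket.hand_in())"
```

```text
the job is handed in; nothing more can be done
None
```

The job is handed in with the rail lying flat in the channel, let go, and by my checks fully home against the hidden stop. I can't read the pin itself, so "home" rests on the feel of the contact and the pictures.

**What I did:** I gripped the rail across its middle in the cradle and laid it flat in the open channel, about 15 mm short of the hood's mouth. I took a fresh hold about 22 mm from its tail and slid it in about 143 mm, the last part at 1 mm per step. It came up firm, with the force rising from about 3 N to 28 N. I eased to about 14 N, opened the fingers and lifted clear, finishing at about 17 s.

**Last checks:**
- **Depth:** the rail sticks out about 73 mm, inside the 48–78 mm range, which puts the stop at about jig x = 127 mm.
- **Staying put:** the tail shoulder read 0.7 mm further out after release than before. That is about what I can resolve in the picture, and inside the 2 mm allowed. I did not nudge it again to confirm.
- **Alignment:** the rail is within about 0.5 mm of the channel's middle line and 0.5° of its direction. Its height after the slide was not measured separately.
- **Forces and bystanders:** the highest wrist force shown was 28 N, and no bystander looked moved in the last overview picture, judged by eye.

**Disagreements:**
- **Rail height:** one of the four rail corners measured for height in the cradle came out at 32 mm and the other three at 48–50 mm, against a true 42 mm. I used 42 mm; the finger width at the grip, 38 mm, matched.
- **Hood roof:** the rough first measurement gave 57 mm against 64 mm.

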